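# Put the worktop in order: fruit, stove things and egg cup each to its place

## Task

Tidy the things scattered at the front of the worktop. Put both lemons in the round white dish, lay the match tin (lid up) and the kitchen timer (dial up) one beside the other on the long stone tray, centred across its width and wholly on it, and stand the egg cup upright in the middle of the wooden trivet, without ever tipping the cup over. Do not disturb the mug and the lidded salt pot behind.

Things in the scene. Friction and masses are not known exactly. Their poses are not given: they have to be found in the camera images.
- lemon_a_mid (a point): Middle of a yellow lemon lying on the worktop, 28 mm above it. The lemon is 57 mm wide (x), 84 mm long (y, its long axis, level) and 56 mm high. 0.11 kg, loose; it may roll about its long axis if pushed.
- lemon_b_mid (a point): Middle of a second, like lemon, 28 mm above its underside; 57 (x) x 84 (y, long axis) x 56 mm, loose.
- match_box_tin: Small flat dark grey tin with a closed lid that is fixed shut: 49 mm (x) x 72 mm (y) x 18 mm high, loose. Origin at the centre of its underside, z up.
- timer: Round kitchen timer: dark grey base of 65 mm diameter, 22 mm high, with a white dial of 55 mm diameter above it up to 37 mm (the dial does not turn here). Loose. Origin at the centre of its underside, z up.
- eggcup: Stoneware egg cup, pale beige, empty: 50 mm high, 47 mm diameter at the rim, round foot of 38 mm, waisted between. Loose. Origin at the centre of its foot, z up.
- fruit_dish: Shallow round white dish, empty: 172 mm diameter at the rim, 24 mm high; its flat inner floor is about 116 mm across and 6 mm above the worktop, from there the side slopes out to the rim. Origin at the centre of its underside. Loose, 0.6 kg.
- stone_tray: Thin flat white stone slab: 80 mm (x) x 235 mm (y, its long axis) x 7 mm high, no rim. Origin at the centre of its underside; its top is 7 mm above that. Loose, 0.7 kg.
- trivet: Round flat dark wooden trivet: 91 mm diameter, 12 mm high. Origin at the centre of its underside; its top is 12 mm above that. Loose, 0.25 kg.
- salt_pot: Bystander, leave alone: grey pot with a wooden knobbed lid (closed), 77 mm diameter, 70 mm high, behind the work. Origin at the centre of its underside.
- mug: Bystander, leave alone: stoneware mug with a loop handle toward the robot, 82 mm diameter, 115 mm with the handle, 92 mm high, behind the work. Origin at its underside, midway over the 115 mm.
Mind the look-alikes: they are no part of the job. There is more than one size of the match_box_tin; the job needs the smallest.

How it is judged:
By the outcome, as a careful person would: the job done as asked, in the order asked, and still so for the second after the job is handed in, with the robot touching nothing.
It also fails if it takes over 131 s, if anything falls off the work surface, if the arm or the gripper's body presses on something with over 40 N, if the wrist force passes 120 N, or if a joint passes its speed limit or range.

## Robot

A 6-joint arm with a two-finger parallel gripper is mounted at the origin on the work surface; the furniture and walls round the work are solid. World frame = base frame: x ahead of the robot, y to its left, z up, the work surface at z = 0. Lengths are in m, angles in rad, forces in N, time in s.
With the tool pointing down it reaches from about 0.35 to 0.875 m from the base axis. Payload 4.2 kg.
Tool frame: the origin (TCP) lies midway between the tips of the shut fingers; the grasp point (between the pads) lies 19 mm behind it; z points along the fingers, y is the line along which they close (so a half turn about z gives the same grasp; the last joint's range is limited). The gripper opens to 85 mm and grips with 20 to 120 N. Pads are 22 mm wide; open, the fingers measure 114 mm over their backs; the gripper's body (76 mm by 85 mm) begins 54 mm behind the grasp point. The pads swing forward as they close: fully open they stand 13 mm farther back than shut.
Start: joints at [-0.921, 0.385, 0.008, 0, -1.194, -0.259], TCP at [0.238, -0.578, 0.231] pointing down, gripper open.
Joint ranges: [-3.14, 3.14], [-1.21, 2.06], [-1.07, 1.41], [-3.16, 2.05], [-2.99, -0.16], [-3.1, 3.1]. Speed limits (rad/s): [2.79, 2.79, 3.14, 3.14, 3.14, 3.14].

## Interface

Orientations are given as a unit quaternion [w, x, y, z].
In Python, from workcell import r gives the robot as it stands.
- The arm moves only by the shell command python3 -m crank 'ROWS' [OPENING] [FORCE]. ROWS is a JSON object of lists of equal length, an entry for each row: "xyz": the shift along the tool's x, y, z in cm, a list of three; "angular": the turn, a rotation vector about the tool's x, y, z in degrees, a list of three. A call has exactly 5 rows; each row shifts and turns the commanded pose from where the row before left it, along the tool's axes as they then stand; what a row does not reach is not made up. A row lasts 1/12 s, in which the tool goes at most 41.7 mm and 7.16 degrees, less where a joint would pass 70% of its speed; a pose out of reach is approached as far as the arm can. A call is refused whole if a number of a shift passes 4.17 or a number of a turn 7.16, either way. A call with a gripper value outside its range is refused whole. OPENING is the finger opening in cm, from 0 to 8.54, set as the call begins (- or left out, the last holds). The fingers move at their own pace and stop on an object; FORCE is the grip in N (left out, the last holds). Time passes only in rows, so rows that do not move let the fingers close, or fill a call up. It gives the time, the measured TCP pose, the force, the opening and the grip force at its end, in the units of the state.
- r.get_state(): the state, without advancing time (a new reading comes with each control period).
- r.get_image(name): name is "scene" or "top"; returns a dict with "pixels" (420x560x3 uint8, red, green, blue), "camera_matrix" (3x3 intrinsics, pixels), "k1" (the pictures are not rectified: a ray, as slopes to the right and down, at radius r is drawn at 1 + k1 r^2 times it, then the intrinsics apply), "position" and "attitude" of the camera in the world. Camera axes: x right, y up, looking along -z (the intrinsics and any distortion apply to the point x, -y, -z); pixel columns grow to the right and rows downward; lengths in m; the calibration is good to about 2 mm. A picture is of the moment at which its call begins. There is no depth.
- r.sign_off(): hands the job in; it is judged then, once.
The state is a dict: "time_s": time; "qpos": joint angles; "dq": joint speeds; "effort": joint torques, N m; "position": TCP position; "eef_rot": TCP orientation; "contact_force": force on the tool from outside, world axes, zero at the start; "ft_torque": the same for the moment, N m; "gripper_width": opening from 0.0 (shut) to 1.0 (fully open); "gripper_force": force on a finger pad.
Only numpy, scipy, OpenCV 4.12 (cv2) and the standard library are available. Lean on these libraries where they do the work, as an engineer would, in place of code of your own. Each camera call takes 0.05 s, during which the arm holds its last target. There are 200 camera calls.

## Working session

There is one attempt and no reset: what is moved stays moved. The work goes in short steps, Python scripts to look and compute and a shell command to move; the robot and the scene stay as the last step left them, time stands still between calls to the robot, and variables do not carry over. Pictures are saved under pics/ and viewed, at most 14 in all, crops included, and the job is handed in when it is done.

```bash
mkdir -p pics; ls
cat > h.py <<'E'
import numpy as np, cv2, json
from workcell import r
from scipy.spatial.transform import Rotation as R
def grab(name,fn):
    im=r.get_image(name); cv2.imwrite(f'pics/{fn}.png',im['pixels'][:,:,::-1])
    json.dump({k:np.asarray(im[k]).tolist() for k in im if k!='pixels'},open(f'pics/{name}.json','w')); return im
def cam(name):
    return json.load(open(f'pics/{name}.json'))
def rot(c):
    a=np.array(c['attitude'])
    return a if a.shape==(3,3) else R.from_quat(a[[1,2,3,0]]).as_matrix()
def px2w(name,u,v,z):
    c=cam(name);K=np.array(c['camera_matrix']);k=c['k1']
    K=K.reshape(3,3)
    p=cv2.undistortPoints(np.array([[[u,v]]],float),K,np.array([k,0,0,0,0.]))[0,0]
    d=rot(c)@np.array([p[0],-p[1],-1]);o=np.array(c['position'])
    return o+d*(z-o[2])/d[2]
def w2px(name,P):
    c=cam(name);K=np.array(c['camera_matrix'])
    q=rot(c).T@(np.array(P)-c['position']);p=np.array([q[0],-q[1]])/-q[2]
    p=p*(1+c['k1']*(p@p));return (K@[*p,1])[:2]
E
python3 - <<'E'
from h import *
for n in('scene','top'):
    grab(n,n+'0'); print(cam(n))
    im=cv2.imread(f'pics/{n}0.png'); cv2.imwrite(f'pics/{n}0b.png',cv2.resize(im,(800,600),interpolation=cv2.INTER_CUBIC))
print(r.get_state())
E
```

```text
pics
{'camera_matrix': [[380.8051405626685, 0.0, 277.4000605961832], [0.0, 380.8051405626685, 210.973419294966], [0.0, 0.0, 1.0]], 'k1': -0.04238321824727062, 'position': [-0.04135276873135696, 0.6501170378409777, 0.8188057882436912], 'attitude': [-0.3435470080957371, -0.15337645715474227, 0.3565510157804388, 0.8551739523424836]}
{'camera_matrix': [[516.5055116534237, 0.0, 270.35593584971934], [0.0, 516.5055116534237, 203.84584912178036], [0.0, 0.0, 1.0]], 'k1': 0.05752841851913663, 'position': [-0.4811650410681376, -0.025375010396589907, 1.5748203534434249], 'attitude': [0.7129837234331381, 0.21628558645666146, -0.19632897052135956, -0.6374399505400797]}
{'time_s': 0.1, 'qpos': array([-9.21398238e-01,  3.85480333e-01,  6.75125626e-03, -4.20345243e-04,
       -1.19398721e+00, -2.58628345e-01]), 'dq': array([-0.00081404, -0.00319424,  0.00354878,  0.00060403,  0.00093645,
       -0.00035652]), 'effort': array([-1.06215564e-03, -3.93319595e+01,  1.88928795e+01,  4.19802189e+00,
       -2.63360576e-03, -8.28994100e-07]), 'position': array([ 0.23789269, -0.57739152,  0.23032834]), 'eef_rot': array([-2.45460315e-04, -1.94067958e-01,  9.80987598e-01,  9.48404279e-04]), 'contact_force': array([ 0.05150455, -0.70961058, -0.081859  ]), 'ft_torque': array([-0.04784459,  0.08397667,  0.0124035 ]), 'gripper_force': 0.0, 'gripper_width': 1.0028971536505413}
```

View pics/top0b.png

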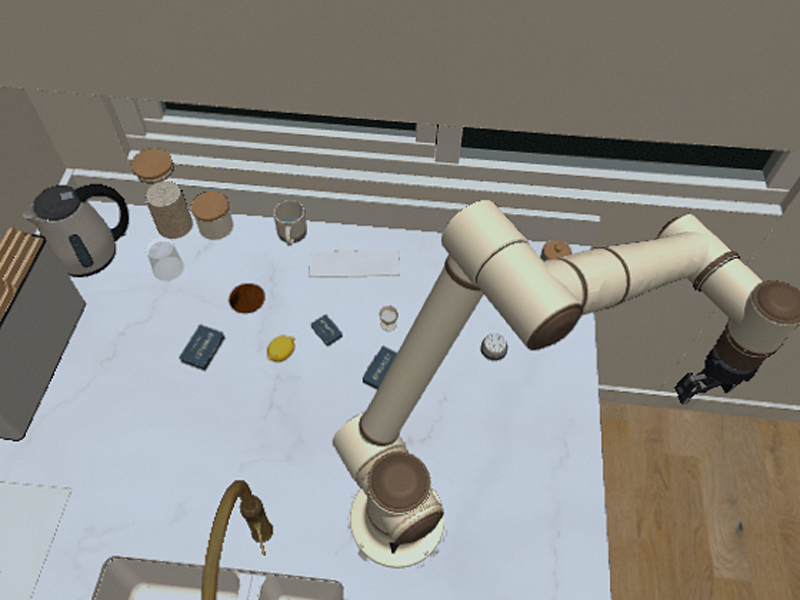

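View pics/scene0b.png

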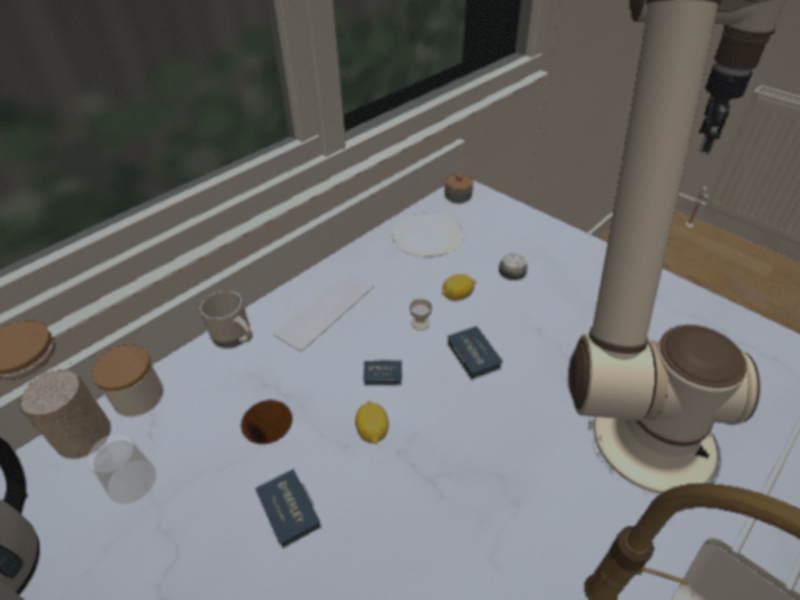

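Top: the small tin is at (326,329), one lemon at (281,348), trivet (247,298), tray (355,264), cup (388,318), timer (494,346). The second lemon and the dish are hidden by the arm. Scene: all seven visible; the small tin is at (382,371). I'll enlarge the scene.

Run:
```python
import cv2
im=cv2.imread('pics/scene0.png')
c=im[125:330,160:385]; cv2.imwrite('pics/sc1.png',cv2.resize(c,None,fx=2.9,fy=2.9,interpolation=cv2.INTER_CUBIC)); print(c.shape)
im=cv2.imread('pics/top0.png')
c=im[160:275,120:365]; cv2.imwrite('pics/tc1.png',cv2.resize(c,None,fx=3.2,fy=3.2,interpolation=cv2.INTER_CUBIC))
```

```text
(205, 225, 3)
```

View pics/sc1.png

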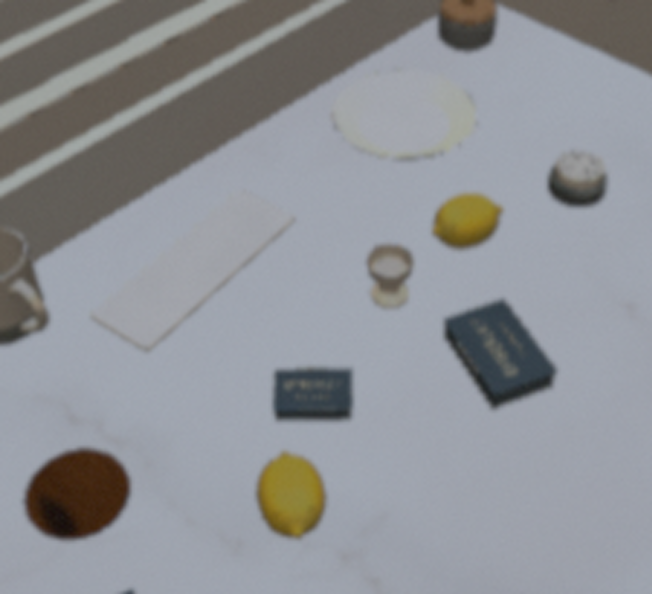

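View pics/tc1.png

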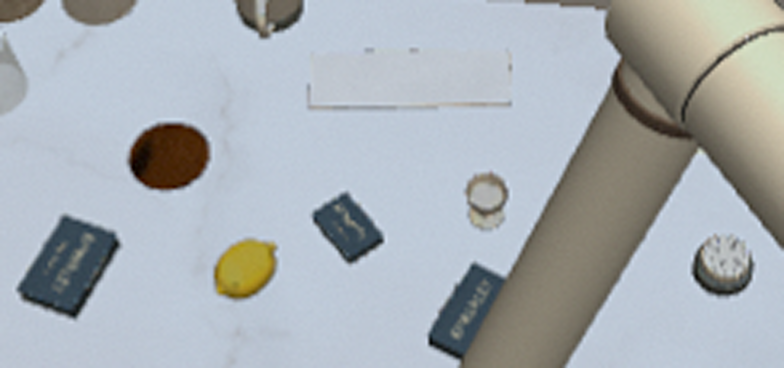

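Scene crop: lemons at (292,495) and (467,220), small tin's lid about (313,388), cup rim (390,262), timer dial (579,170), dish (404,113), tray corners (93,317), (148,350), (295,220), (245,192), trivet (77,492). Top crop: small tin lid (347,225), lemon (246,268), cup rim (487,192), timer (723,257), tray corners (308,106), (511,103), trivet (170,156).

Run:
```python
from h import *
S=lambda u,v,z:px2w('scene',160+u/2.9,125+v/2.9,z)
T=lambda u,v,z:px2w('top',120+u/3.2,160+v/3.2,z)
p=lambda n,a:print(n,np.round(a,3))
p('lemB S',S(467,220,.028))
p('  ends',[S(434,232,.028)[:2],S(502,208,.028)[:2]])
p('lemA S',S(292,495,.028));p('lemA T',T(246,268,.028))
p('  ends S',[S(284,453,.028)[:2],S(296,536,.028)[:2]]); p('  ends T',[T(276,243,.028)[:2],T(217,292,.028)[:2]])
p('tin S',[S(*q,.018)[:2] for q in((276,371),(351,369),(351,408),(275,409))])
p('tin T',[T(*q,.018)[:2] for q in((346,193),(383,238),(352,259),(314,214))])
p('cup S',S(390,262,.05));p('cup T',T(487,191,.05)); p('cupfoot S',S(390,293,.004)); p('foot T',T(488,215,.004))
p('timer S',S(580,168,.037));p('timer T',T(723,255,.037))
p('dish S',S(404,113,.024)); p('dish ext',[S(*q,.024)[:2] for q in((332,113),(476,113),(404,68),(404,157))])
p('tray S',[S(*q,.007)[:2] for q in((93,317),(148,350),(295,220),(245,192))])
p('tray T',[T(*q,.007)[:2] for q in((308,106),(511,103),(511,50),(308,53))])
p('trivet S',S(77,493,.012));p('trivet T',T(169,156,.012))
p('bigtin S',[S(*q,.025)[:2] for q in((447,320),(505,302),(554,368),(496,390))])
p('pot S',S(467,40,.03)); p('mug T',T(270,10,.04))
p('tool',R.from_quat(np.array(r.get_state()['eef_rot'])[[1,2,3,0]]).as_matrix())
```

```text
lemB S [ 0.467 -0.043  0.028]
  ends [[ 0.48  -0.006]
 [ 0.451 -0.083]]
lemA S [0.357 0.318 0.028]
lemA T [0.363 0.315 0.028]
  ends S [[0.393 0.293]
 [0.327 0.343]]
  ends T [[0.397 0.289]
 [0.331 0.34 ]]
tin S [[0.471 0.23 ]
 [0.421 0.18 ]
 [0.39  0.213]
 [0.439 0.261]]
tin T [[0.475 0.225]
 [0.422 0.176]
 [0.392 0.206]
 [0.444 0.256]]
cup S [0.469 0.074 0.05 ]
cup T [0.475 0.068 0.05 ]
cupfoot S [0.469 0.073 0.004]
foot T [0.473 0.066 0.004]
timer S [ 0.424 -0.185  0.037]
timer T [ 0.431 -0.191  0.037]
dish S [ 0.641 -0.14   0.024]
dish ext [[ 0.704 -0.082]
 [ 0.579 -0.197]
 [ 0.702 -0.208]
 [ 0.587 -0.079]]
tray S [[0.661 0.302]
 [0.587 0.291]
 [0.616 0.065]
 [0.689 0.071]]
tray T [[0.594 0.289]
 [0.625 0.056]
 [0.702 0.064]
 [0.67  0.302]]
trivet S [0.501 0.438 0.012]
trivet T [0.505 0.432 0.012]
bigtin S [[0.392 0.077]
 [0.366 0.02 ]
 [0.282 0.054]
 [0.304 0.111]]
pot S [ 0.679 -0.301  0.03 ]
mug T [0.703 0.35  0.04 ]
tool [[-0.925 -0.381 -0.001]
 [-0.381  0.925  0.002]
 [ 0.     0.002 -1.   ]]
```

```bash
cat >> h.py <<'E'
def go(x,y,z,ya=None):
    """print turn (deg about tool z, tilt fix) then shift in cm in tool axes after the turn; ya: wanted angle of tool y in deg (mod 180)"""
    s=r.get_state();M=R.from_quat(np.array(s['eef_rot'])[[1,2,3,0]]).as_matrix()
    a=np.degrees(np.arctan2(M[1,1],M[0,1])); ya=a if ya is None else ya
    d=(ya-a+90)%180-90; b=np.radians(a+d)
    G=np.array([[np.sin(b),np.cos(b),0],[-np.cos(b),np.sin(b),0],[0,0,-1]])
    G=np.column_stack([np.cross([np.cos(b),np.sin(b),0],[0,0,-1]),[np.cos(b),np.sin(b),0],[0,0,-1]])
    rv=np.degrees(R.from_matrix(M.T@G).as_rotvec())
    print('t',round(s['time_s'],2),'pos',np.round(s['position'],4),'ya',round(a,1),'tilt',np.round(np.degrees(np.arccos(-M[2,2])),1),'turn',np.round(rv,1),'shift',np.round(100*G.T@(np.array([x,y,z])-s['position']),2),'w',round(s['gripper_width'],2),'q',np.round(s['qpos'],2))
E
python3 -m crank '{"xyz":[[0,0,0.8],[0,0,0.8],[0,0,0.8],[0,0,0.8],[0,0,0.8]],"angular":[[0,0,-4.7],[0,0,-4.7],[0,0,-4.7],[0,0,-4.7],[0,0,-4.7]]}' 8.5 40
python3 -m crank '{"xyz":[[0,0,0],[0,0,0],[0,0,0],[0,0,0],[0,0,0]],"angular":[[0,0,-4.6],[0,0,-4.6],[0,0,-4.6],[0,0,-4.6],[0,0,-4.6]]}'
python3 -c "
from h import *
go(.470,-.046,.12,159)"
```

```text
time_s: 0.52
position: [0.2379, -0.5775, 0.1903]
eef_rot: [-0.0, -0.392, 0.92, 0.001]
contact_force: [-0.1, -0.2, 0.8]
gripper_width: 0.996
gripper_force: 0.0
time_s: 0.93
position: [0.238, -0.5775, 0.1906]
eef_rot: [0.0, -0.567, 0.824, 0.001]
contact_force: [0.0, 1.1, -0.5]
gripper_width: 0.996
gripper_force: 0.0
t 0.93 pos [ 0.238  -0.5775  0.1906] ya 159.1 tilt 0.1 turn [0.1 0.1 0.1] shift [-57.94  -2.62   7.06] w 1.0 q [-0.92  0.41 -0.05 -0.   -1.11  0.56]
```

```bash
for i in 1 2 3; do :; done
python3 -m crank '{"xyz":[[-3.8,-0.2,0],[-3.8,-0.2,0],[-3.8,-0.2,0],[-3.8,-0.2,0],[-3.8,-0.2,0]],"angular":[[0,0,0],[0,0,0],[0,0,0],[0,0,0],[0,0,0]]}' | head -2
python3 -m crank '{"xyz":[[-3.8,-0.2,0],[-3.8,-0.2,0],[-3.8,-0.2,0],[-3.8,-0.2,0],[-3.8,-0.2,0]],"angular":[[0,0,0],[0,0,0],[0,0,0],[0,0,0],[0,0,0]]}' | head -2
python3 -m crank '{"xyz":[[-3.8,-0.2,0.6],[-3.8,-0.2,1.2],[-3.8,-0.2,1.2],[-3.8,-0.2,1.2],[-3.8,-0.2,1.2]],"angular":[[0,0,0],[0,0,0],[0,0,0],[0,0,0],[0,0,0]]}' | head -2
python3 - <<'E'
from h import *
go(.470,-.046,.07,159)
for n in('scene','top'): grab(n,n+'1')
a=cv2.imread('pics/scene1.png')[110:300,200:400];b=cv2.imread('pics/top1.png')[150:300,230:400]
a=cv2.resize(a,(400,380),interpolation=cv2.INTER_CUBIC);b=cv2.resize(b,(400,353),interpolation=cv2.INTER_CUBIC)
b=cv2.copyMakeBorder(b,0,27,0,0,cv2.BORDER_CONSTANT);cv2.imwrite('pics/m1.png',np.hstack([a,b]))
p=np.array(r.get_state()['position']); s=w2px('scene',p)
print('tcp px crop',(s-[200,110])*2,(w2px('top',p)-[230,150])*400/170)
E
```

```text
time_s: 1.35
position: [0.3159, -0.4024, 0.1908]
time_s: 1.77
position: [0.3937, -0.2287, 0.1912]
time_s: 2.18
position: [0.4715, -0.055, 0.1368]
t 2.18 pos [ 0.4715 -0.055   0.1368] ya 158.9 tilt 0.0 turn [ 0.   0.  -0.1] shift [-0.79  0.46  6.68] w 1.0 q [ 0.23  0.23 -0.49 -0.   -0.86 -0.6 ]
tcp px crop [247.98778777 121.62973107] [184.43949191 141.62659215]
```

View pics/m1.png

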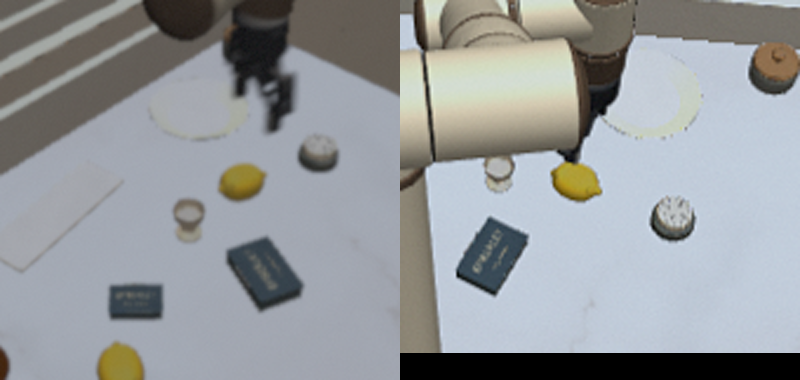

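The scene half shows lemon B at (242,181) and the gripper with its tips about (262,118). The top half shows lemon B at (576,181), the dish at about (649,94) and the timer dial at (673,213).

Run:
```python
from h import *
T=lambda u,v,z:np.round(px2w('top',230+(u-400)*.425,150+v*.425,z),3)
print('lemB',T(576,181,.028),'ends',T(551,166,.028),T(601,196,.028))
print('dish R/bottom',T(703,95,.024),T(649,138,.024),'timer',T(673,213,.037),'dish S',px2w('scene',200+197/2,110+107/2,.024),'lemS',px2w('scene',200+242/2,110+181/2,.028))
```

```text
lemB [ 0.472 -0.048  0.028] ends [ 0.494 -0.008  0.028] [ 0.45  -0.086  0.028]
dish R/bottom [ 0.654 -0.234  0.024] [ 0.564 -0.153  0.024] timer [ 0.428 -0.192  0.037] dish S [ 0.64511925 -0.13981785  0.024     ] lemS [ 0.46766932 -0.04467089  0.028     ]
```

```bash
python3 -m crank '{"xyz":[[-0.8,0.4,0],[0,0,3],[0,0,3],[0,0,3],[0,0,3]],"angular":[[0,0,3],[0,0,0],[0,0,0],[0,0,0],[0,0,0]]}' | head -2
python3 -m crank '{"xyz":[[0,0,0.5],[0,0,0],[0,0,0],[0,0,0],[0,0,0]],"angular":[[0,0,0],[0,0,0],[0,0,0],[0,0,0],[0,0,0]]}' 4.5 30
python3 -m crank '{"xyz":[[0,0,0],[0,0,0],[0,0,0],[0,0,0],[0,0,0]],"angular":[[0,0,0],[0,0,0],[0,0,0],[0,0,0],[0,0,0]]}'
python3 -m crank '{"xyz":[[0,0,-2],[0,0,-3],[0,0,-3],[0,0,-3],[0,0,-2]],"angular":[[0,0,0],[0,0,0],[0,0,0],[0,0,0],[0,0,0]]}'
python3 -c "
from h import *
go(.646,-.144,.13,120)"
```

```text
time_s: 2.7
position: [0.4703, -0.0483, 0.0165]
time_s: 3.12
position: [0.4716, -0.0478, 0.0139]
eef_rot: [0.002, -0.544, 0.839, -0.001]
contact_force: [0.5, 0.9, -1.1]
gripper_width: 0.65
gripper_force: 31.9
time_s: 3.53
position: [0.4707, -0.0479, 0.0127]
eef_rot: [0.0, -0.544, 0.839, -0.0]
contact_force: [-0.2, 0.6, 2.2]
gripper_width: 0.645
gripper_force: 32.1
time_s: 3.95
position: [0.4713, -0.0479, 0.1451]
eef_rot: [0.002, -0.544, 0.839, -0.001]
contact_force: [0.7, -0.3, -2.8]
gripper_width: 0.644
gripper_force: 32.5
t 3.95 pos [ 0.4713 -0.0479  0.1451] ya 155.9 tilt 0.2 turn [-0.1  0.2 35.9] shift [-10.32 -17.05   1.51] w 0.64 q [ 0.24  0.22 -0.48  0.   -0.87 -0.66]
```

```bash
python3 -c "
from h import *
go(.677,-.158,.021)"
```

```text
t 3.95 pos [ 0.4713 -0.0479  0.1451] ya 155.9 tilt 0.2 turn [-0.2  0.1  0. ] shift [  1.66 -23.27  12.41] w 0.64 q [ 0.24  0.22 -0.48  0.   -0.87 -0.66]
```

```bash
python3 -m crank '{"xyz":[[0.3,-3.8,0],[0.3,-3.9,0],[0.3,-3.9,0],[0.3,-3.9,0],[0.3,-3.9,0]],"angular":[[0,0,0],[0,0,0],[0,0,0],[0,0,0],[0,0,0]]}' | head -2
python3 -m crank '{"xyz":[[0.2,-3.9,0],[0,0,3],[0,0,3],[0,0,2.5],[0,0,1.5]],"angular":[[0,0,0],[0,0,0],[0,0,0],[0,0,0],[0,0,0]]}' | head -2
python3 - <<'E'
from h import *
go(.677,-.158,.020)
for n in('scene','top'): grab(n,n+'2')
a=cv2.imread('pics/scene2.png')[110:300,200:400];b=cv2.imread('pics/top2.png')[150:300,230:400]
a=cv2.resize(a,(400,380),interpolation=cv2.INTER_CUBIC);b=cv2.resize(b,(400,353),interpolation=cv2.INTER_CUBIC)
b=cv2.copyMakeBorder(b,0,27,0,0,cv2.BORDER_CONSTANT);cv2.imwrite('pics/m2.png',np.hstack([a,b]))
E
```

```text
time_s: 4.37
position: [0.6425, -0.1419, 0.1419]
time_s: 4.78
position: [0.6737, -0.1586, 0.0376]
t 4.78 pos [ 0.6737 -0.1586  0.0376] ya 155.8 tilt 0.4 turn [ 0.4 -0.1  0. ] shift [-0.19 -0.27  1.76] w 0.64 q [ 0.    0.67 -0.02 -0.   -0.89 -0.42]
```

View pics/m2.png

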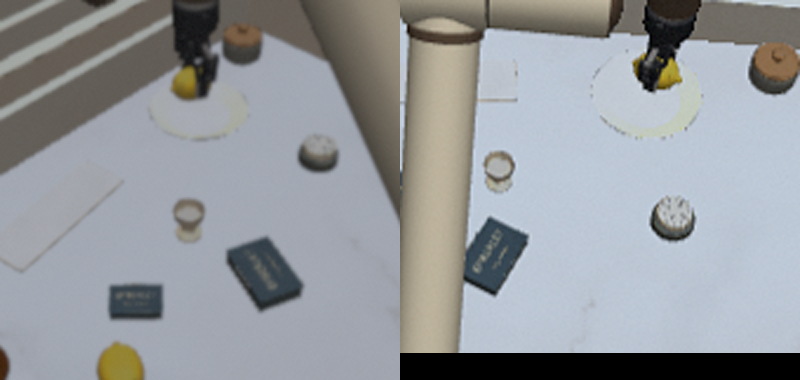

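Lemon B hangs over the far half of the dish: scene (187,85), top (655,70), dish centre about (647,93). I'll lower and release.

```bash
python3 -m crank '{"xyz":[[0,-0.2,0.6],[0,0,0.6],[0,0,0.4],[0,0,0],[0,0,0]],"angular":[[0,0,0],[0,0,0],[0,0,0],[0,0,0],[0,0,0]]}' | sed -n 2,4p
python3 -m crank '{"xyz":[[0,0,0],[0,0,0],[0,0,0],[0,0,0],[0,0,0]],"angular":[[0,0,0],[0,0,0],[0,0,0],[0,0,0],[0,0,0]]}' 7 30
python3 -m crank '{"xyz":[[0,0,-2],[0,0,-3],[0,0,-3],[0,0,-3],[0,0,-2]],"angular":[[0,0,0],[0,0,0],[0,0,0],[0,0,0],[0,0,0]]}' 
python3 -c "
from h import *
go(.362,.316,.12,53)"
```

```text
position: [0.6783, -0.1595, 0.0269]
eef_rot: [0.0, -0.544, 0.839, -0.0]
contact_force: [0.0, -0.4, -1.3]
time_s: 5.72
position: [0.6783, -0.1595, 0.0267]
eef_rot: [0.0, -0.544, 0.839, -0.0]
contact_force: [1.2, -0.2, -0.8]
gripper_width: 0.819
gripper_force: 0.0
time_s: 6.13
position: [0.6792, -0.1598, 0.1602]
eef_rot: [0.002, -0.544, 0.839, -0.002]
contact_force: [-0.3, 0.1, 0.1]
gripper_width: 0.818
gripper_force: 0.0
t 6.13 pos [ 0.6792 -0.1598  0.1602] ya 155.9 tilt 0.3 turn [ -0.3  -0.1 -77.1] shift [-53.97 -18.91   4.02] w 0.82 q [ 0.    0.56  0.11  0.   -1.12 -0.42]
```

```bash
python3 -m crank '{"xyz":[[0,0,0],[0,0,0],[0,0,0],[0,0,0],[0,0,0]],"angular":[[0,0,-7],[0,0,-7],[0,0,-7],[0,0,-7],[0,0,-7]]}' 8.5 | head -1
python3 -m crank '{"xyz":[[0,0,0],[0,0,0],[0,0,0],[0,0,0],[0,0,0]],"angular":[[0,0,-7],[0,0,-7],[0,0,-7],[0,0,-7],[0,0,-7]]}' | head -1
python3 -m crank '{"xyz":[[0,0,0],[-3.8,-1.3,0],[-3.8,-1.3,0],[-3.8,-1.3,0],[-3.8,-1.3,0]],"angular":[[0,0,-7.1],[0,0,0],[0,0,0],[0,0,0],[0,0,0]]}' | head -2
python3 -m crank '{"xyz":[[-3.8,-1.3,0],[-3.8,-1.3,0],[-3.8,-1.3,0],[-3.8,-1.3,0],[-3.8,-1.3,0]],"angular":[[0,0,0],[0,0,0],[0,0,0],[0,0,0],[0,0,0]]}' | head -2
python3 -m crank '{"xyz":[[-3.8,-1.3,0],[-3.8,-1.3,0],[-3.8,-1.3,1],[-3.8,-1.3,1],[0,0,1]],"angular":[[0,0,0],[0,0,0],[0,0,0],[0,0,0],[0,0,0]]}' | head -2
python3 - <<'E'
from h import *
go(.362,.316,.012,53)
grab('scene','scene3');grab('top','top3')
a=cv2.imread('pics/scene3.png')[90:330,160:400];b=cv2.imread('pics/top3.png')[120:330,110:400]
a=cv2.resize(a,(400,400),interpolation=cv2.INTER_CUBIC);b=cv2.resize(b,(400,290),interpolation=cv2.INTER_CUBIC)
b=cv2.copyMakeBorder(b,0,110,0,0,cv2.BORDER_CONSTANT);cv2.imwrite('pics/m3.png',np.hstack([a,b]))
E
```

```text
time_s: 6.55
time_s: 6.97
time_s: 7.38
position: [0.5868, -0.0256, 0.1562]
time_s: 7.8
position: [0.4742, 0.1411, 0.1567]
time_s: 8.22
position: [0.3831, 0.2779, 0.127]
t 8.22 pos [0.3831 0.2779 0.127 ] ya -126.6 tilt 0.2 turn [-0.2  0.   0.4] shift [-3.98 -1.77 11.5 ] w 1.0 q [ 0.97  0.24 -0.5  -0.   -0.83 -0.04]
```

View pics/m3.png

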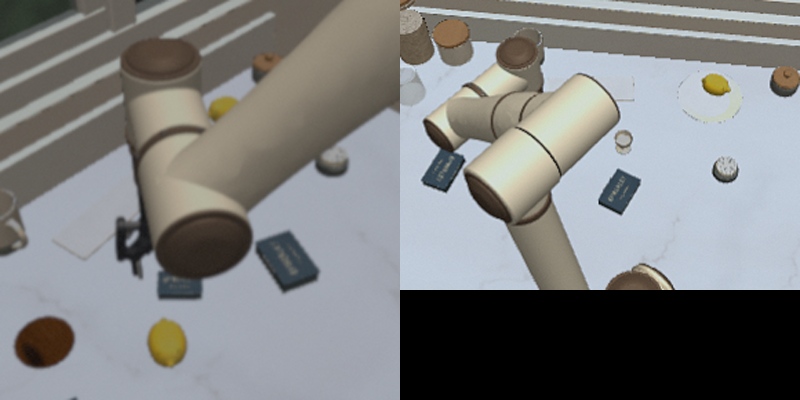

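Lemon B lies in the dish (top half, (716,84)). The gripper is near lemon A, which is at (167,342) in the scene half.

```bash
python3 -m crank '{"xyz":[[-2,-0.9,0],[-2,-0.9,0],[0,0,2],[0,0,3],[0,0,3]],"angular":[[0,0,0],[0,0,0],[0,0,0],[0,0,0],[0,0,0]]}' | head -2
python3 -m crank '{"xyz":[[0,0,2],[0,0,1.4],[0,0,0],[0,0,0],[0,0,0]],"angular":[[0,0,0],[0,0,0],[0,0,0],[0,0,0],[0,0,0]]}' | sed -n 2,4p
python3 -m crank '{"xyz":[[0,0,0],[0,0,0],[0,0,0],[0,0,0],[0,0,0]],"angular":[[0,0,0],[0,0,0],[0,0,0],[0,0,0],[0,0,0]]}' 4.5 30
python3 -m crank '{"xyz":[[0,0,0],[0,0,0],[0,0,0],[0,0,0],[0,0,0]],"angular":[[0,0,0],[0,0,0],[0,0,0],[0,0,0],[0,0,0]]}' 4.5 30 | tail -3
python3 -m crank '{"xyz":[[0,0,-2],[0,0,-3],[0,0,-3],[0,0,-3],[0,0,-3]],"angular":[[0,0,0],[0,0,0],[0,0,0],[0,0,0],[0,0,0]]}'
python3 -c "
from h import *
go(.613,-.130,.13,156)"
```

```text
time_s: 8.73
position: [0.3656, 0.3119, 0.0471]
position: [0.3653, 0.3116, 0.0135]
eef_rot: [-0.001, 0.948, -0.318, 0.0]
contact_force: [0.2, 0.2, -0.1]
time_s: 9.57
position: [0.3649, 0.3121, 0.0137]
eef_rot: [-0.001, 0.948, -0.317, 0.001]
contact_force: [1.0, 0.3, 4.8]
gripper_width: 0.641
gripper_force: 30.5
contact_force: [0.2, -0.6, 5.8]
gripper_width: 0.64
gripper_force: 30.5
time_s: 10.4
position: [0.3637, 0.3108, 0.154]
eef_rot: [0.0, 0.948, -0.317, -0.0]
contact_force: [0.8, -0.0, -0.8]
gripper_width: 0.64
gripper_force: 32.4
t 10.4 pos [0.3637 0.3108 0.154 ] ya -127.0 tilt 0.0 turn [ 0.  0. 77.] shift [ 30.13 -40.7    2.4 ] w 0.64 q [ 1.05  0.21 -0.45 -0.   -0.9  -0.12]
```

```bash
python3 -m crank '{"xyz":[[0,0,0],[0,0,0],[0,0,0],[0,0,0],[0,0,0]],"angular":[[0,0,7],[0,0,7],[0,0,7],[0,0,7],[0,0,7]]}' | head -1
python3 -m crank '{"xyz":[[0,0,0],[0,0,0],[0,0,0],[0,0,0],[0,0,0]],"angular":[[0,0,7],[0,0,7],[0,0,7],[0,0,7],[0,0,7]]}' | head -1
python3 -m crank '{"xyz":[[0,0,0],[2.15,-2.9,0],[2.15,-2.9,0],[2.15,-2.9,0],[2.15,-2.9,0]],"angular":[[0,0,7],[0,0,0],[0,0,0],[0,0,0],[0,0,0]]}' | head -2
python3 -m crank '{"xyz":[[2.15,-2.9,0],[2.15,-2.9,0],[2.15,-2.9,0],[2.15,-2.9,0],[2.15,-2.9,0]],"angular":[[0,0,0],[0,0,0],[0,0,0],[0,0,0],[0,0,0]]}' | head -2
python3 -m crank '{"xyz":[[2.15,-2.9,0],[2.15,-2.9,0],[2.15,-2.9,0],[2.15,-2.9,0],[2.15,-2.9,0]],"angular":[[0,0,0],[0,0,0],[0,0,0],[0,0,0],[0,0,0]]}' | head -2
python3 - <<'E'
from h import *
go(.613,-.130,.021,156)
print('lemB in dish',px2w('top',110+(716-400)*.725,120+84*.725,.034),'dish',px2w('top',110+(711-400)*.725,120+95*.725,.024))
grab('scene','scene4');grab('top','top4')
a=cv2.imread('pics/scene4.png')[90:290,220:420];b=cv2.imread('pics/top4.png')[140:290,250:400]
a=cv2.resize(a,(400,400),interpolation=cv2.INTER_CUBIC);b=cv2.resize(b,(400,400),interpolation=cv2.INTER_CUBIC)
cv2.imwrite('pics/m4.png',np.hstack([a,b]))
E
```

```text
time_s: 10.82
time_s: 11.23
time_s: 11.65
position: [0.4351, 0.1842, 0.1526]
time_s: 12.07
position: [0.5241, 0.0266, 0.1526]
time_s: 12.48
position: [0.6128, -0.1305, 0.1523]
t 12.48 pos [ 0.6128 -0.1305  0.1523] ya 156.0 tilt 0.0 turn [ 0.  0. -0.] shift [-0.05  0.   13.13] w 0.64 q [ 0.05  0.45 -0.1  -0.   -1.02 -0.47]
lemB in dish [ 0.68196885 -0.15924051  0.034     ] dish [ 0.65134911 -0.14817916  0.024     ]
```

View pics/m4.png

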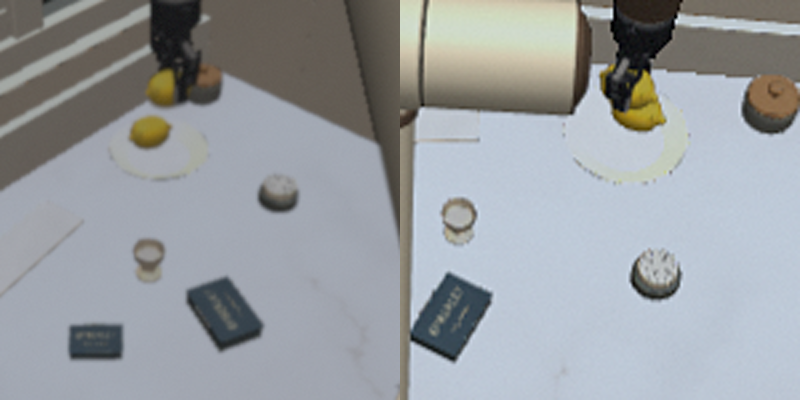

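Lemon B lies in the dish's far half (scene half, (150,131)); the held lemon A is over the near half. I'll lower it.

```bash
python3 -m crank '{"xyz":[[0,0,2],[0,0,3],[0,0,3],[0,0,2],[0,0,1]],"angular":[[0,0,0],[0,0,0],[0,0,0],[0,0,0],[0,0,0]]}' | head -2
python3 -m crank '{"xyz":[[0,0,0.8],[0,0,0.8],[0,0,0.2],[0,0,0],[0,0,0]],"angular":[[0,0,0],[0,0,0],[0,0,0],[0,0,0],[0,0,0]]}' | sed -n 2,4p
python3 -m crank '{"xyz":[[0,0,0],[0,0,0],[0,0,0],[0,0,0],[0,0,0]],"angular":[[0,0,0],[0,0,0],[0,0,0],[0,0,0],[0,0,0]]}' 6.8 30
python3 -m crank '{"xyz":[[0,0,-2],[0,0,-3],[0,0,-3],[0,0,-3],[0,0,-2]],"angular":[[0,0,0],[0,0,0],[0,0,0],[0,0,0],[0,0,0]]}' | sed -n 2,4p
python3 -c "
from h import *
go(.432,.218,.13,-45)"
```

```text
time_s: 13.0
position: [0.6098, -0.1282, 0.0391]
position: [0.6134, -0.1288, 0.0254]
eef_rot: [0.001, -0.545, 0.839, -0.001]
contact_force: [0.1, 0.2, -0.5]
time_s: 13.83
position: [0.6125, -0.1288, 0.0249]
eef_rot: [0.0, -0.545, 0.839, -0.0]
contact_force: [-2.2, 1.2, 3.1]
gripper_width: 0.795
gripper_force: 1.9
position: [0.6141, -0.1292, 0.1577]
eef_rot: [0.002, -0.545, 0.839, -0.002]
contact_force: [0.5, 0.2, -0.6]
t 14.25 pos [ 0.6141 -0.1292  0.1577] ya 156.0 tilt 0.3 turn [-0.3  0.1 21. ] shift [-11.67  37.43   2.77] w 0.8 q [ 0.05  0.44 -0.09  0.   -1.03 -0.47]
```

```bash
python3 -m crank '{"xyz":[[0,0,0],[0,0,0],[0,0,0],[-1.2,3.7,0],[-1.2,3.7,0]],"angular":[[0,0,7],[0,0,7],[0,0,7],[0,0,0],[0,0,0]]}' 8.5 | head -2
python3 -m crank '{"xyz":[[-1.2,3.7,0],[-1.2,3.7,0],[-1.2,3.7,0],[-1.2,3.7,0],[-1.2,3.7,0]],"angular":[[0,0,0],[0,0,0],[0,0,0],[0,0,0],[0,0,0]]}' | head -2
python3 -m crank '{"xyz":[[-1.1,3.7,0],[-1.1,3.7,1],[-1,3.7,1],[0,0,1],[0,0,1]],"angular":[[0,0,0],[0,0,0],[0,0,0],[0,0,0],[0,0,0]]}' | head -2
python3 - <<'E'
from h import *
go(.432,.218,.003,-45)
grab('scene','scene5');grab('top','top5')
a=cv2.imread('pics/scene5.png')[90:330,140:400];b=cv2.imread('pics/top5.png')[120:330,110:400]
a=cv2.resize(a,(433,400),interpolation=cv2.INTER_CUBIC);b=cv2.resize(b,(367,266),interpolation=cv2.INTER_CUBIC)
b=cv2.copyMakeBorder(b,0,134,0,0,cv2.BORDER_CONSTANT);cv2.imwrite('pics/m5.png',np.hstack([a,b]))
E
```

```text
time_s: 14.67
position: [0.5775, -0.0602, 0.1537]
time_s: 15.08
position: [0.4882, 0.1151, 0.1545]
time_s: 15.5
position: [0.4324, 0.2172, 0.1143]
t 15.5 pos [0.4324 0.2172 0.1143] ya 135.3 tilt 0.1 turn [-0.   0.1  0.3] shift [-0.03  0.09 11.13] w 1.0 q [ 0.8   0.27 -0.49  0.   -0.8  -1.58]
```

View pics/m5.png

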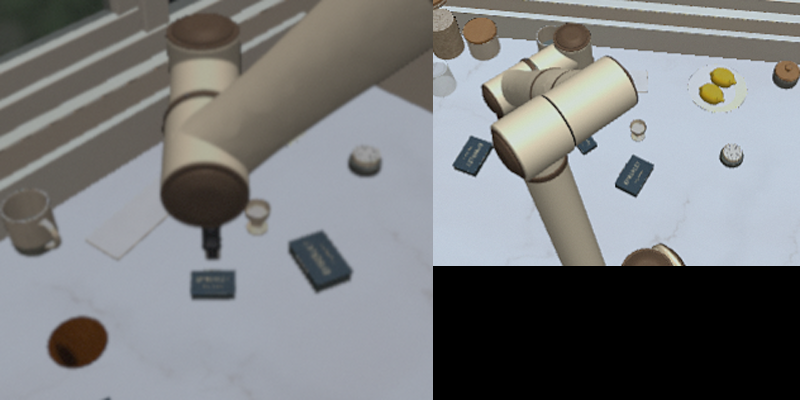

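Both lemons are in the dish (top half, (722,76) and (711,94)). The fingers are lined up over the tin at (213,284) in the scene half.

```bash
python3 -m crank '{"xyz":[[0,0,2],[0,0,3],[0,0,3],[0,0,2],[0,0,0.5]],"angular":[[0,0,0],[0,0,0],[0,0,0],[0,0,0],[0,0,0]]}' | head -2
python3 -m crank '{"xyz":[[0,0,0.5],[0,0,0],[0,0,0],[0,0,0],[0,0,0]],"angular":[[0,0,0],[0,0,0],[0,0,0],[0,0,0],[0,0,0]]}' | sed -n 2,4p
python3 -m crank '{"xyz":[[0,0,0],[0,0,0],[0,0,0],[0,0,0],[0,0,0]],"angular":[[0,0,0],[0,0,0],[0,0,0],[0,0,0],[0,0,0]]}' 4 30
python3 -m crank '{"xyz":[[0,0,0],[0,0,0],[0,0,0],[0,0,0],[0,0,0]],"angular":[[0,0,0],[0,0,0],[0,0,0],[0,0,0],[0,0,0]]}' | tail -3
python3 -c "
from h import *
go(.637,.228,.1,7.3)"
```

```text
time_s: 16.02
position: [0.4321, 0.2131, 0.0069]
position: [0.4337, 0.2154, 0.0055]
eef_rot: [0.001, -0.383, 0.924, 0.0]
contact_force: [-0.7, 0.8, 0.3]
time_s: 16.85
position: [0.4333, 0.2149, 0.0048]
eef_rot: [0.0, -0.383, 0.924, -0.0]
contact_force: [-0.7, -0.5, 6.2]
gripper_width: 0.541
gripper_force: 30.4
contact_force: [-1.9, -1.5, 5.7]
gripper_width: 0.542
gripper_force: 30.4
t 17.27 pos [0.4333 0.2149 0.0048] ya 135.0 tilt 0.0 turn [ -0.    0.  -52.3] shift [  1.29 -20.37  -9.52] w 0.54 q [ 0.8   0.45 -0.6   0.   -0.52 -1.58]
```

```bash
python3 -m crank '{"xyz":[[0,0,-1.5],[0,0,-2],[0,0,-2.5],[0,0,-2.5],[0,0,0]],"angular":[[0,0,0],[0,0,0],[0,0,-6.5],[0,0,-6.5],[0,0,-6.5]]}' | tail -2
python3 -m crank '{"xyz":[[0,0,0],[0,0,0],[0,0,0],[0,0,0],[0,0,0]],"angular":[[0,0,-6.5],[0,0,-6.5],[0,0,-6.6],[0,0,-6.6],[0,0,-6.6]]}' | tail -2
python3 -m crank '{"xyz":[[0.2,-3.4,0],[0.2,-3.4,0],[0.2,-3.4,0],[0.2,-3.4,0],[0.2,-3.4,0]],"angular":[[0,0,0],[0,0,0],[0,0,0],[0,0,0],[0,0,0]]}' | head -2
python3 -m crank '{"xyz":[[0.2,-3.4,0],[0,0,0],[0,0,0],[0,0,0],[0,0,0]],"angular":[[0,0,0],[0,0,0],[0,0,0],[0,0,0],[0,0,0]]}' | head -2
python3 - <<'E'
from h import *
go(.637,.228,.015,7.3)
grab('scene','scene6');grab('top','top6')
a=cv2.imread('pics/scene6.png')[140:290,140:290];b=cv2.imread('pics/top6.png')[140:270,190:320]
a=cv2.resize(a,(400,400),interpolation=cv2.INTER_CUBIC);b=cv2.resize(b,(400,400),interpolation=cv2.INTER_CUBIC)
cv2.imwrite('pics/m6.png',np.hstack([a,b]))
E
```

```text
gripper_width: 0.542
gripper_force: 31.4
gripper_width: 0.543
gripper_force: 31.4
time_s: 18.52
position: [0.604, 0.2263, 0.0885]
time_s: 18.93
position: [0.6355, 0.2286, 0.0889]
t 18.93 pos [0.6355 0.2286 0.0889] ya -172.7 tilt 0.1 turn [ 0.1 -0.   0. ] shift [ 0.08 -0.14  7.39] w 0.54 q [ 0.58  0.59 -0.03 -0.   -0.95 -0.46]
```

View pics/m6.png

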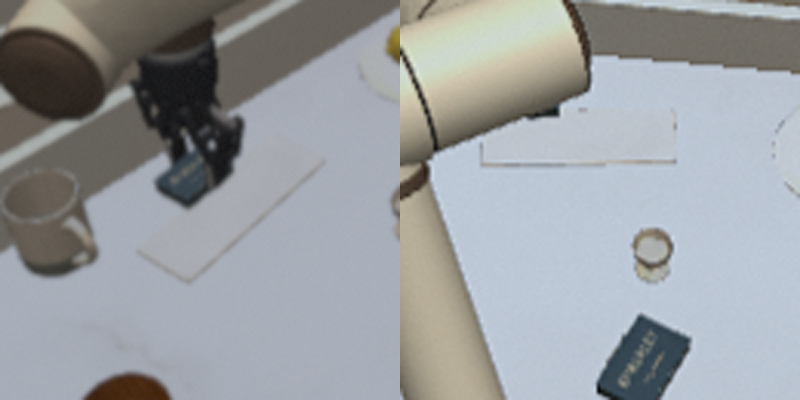

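Scene half: the held tin's mug-side lid edge runs about (156,180)–(190,203); tray corners at (138,250), (188,281), (325,160). Top half: tray front edge (481,163)–(676,161). I'll use the held tin to check the camera offset.

```bash
python3 - <<'E'
from h import *
s=r.get_state();p=np.array(s['position']);a=np.radians(7.3)
ex=np.array([np.cos(a),np.sin(a),0]);ey=np.array([-np.sin(a),np.cos(a),0])
for i in(1,-1):
  for z in(.084,.102):
    q=p+ey*.036+i*ex*.0245;q[2]=z;print(i,z,(w2px('scene',q)-140)*400/150)
S=lambda u,v,z:px2w('scene',140+u*.375,140+v*.375,z)[:2].round(4)
T=lambda u,v,z:px2w('top',190+(u-400)*.325,140+v*.325,z)[:2].round(4)
print(S(138,250,.007),S(188,281,.007),S(325,160,.007),T(481,163,.007),T(676,161,.007),T(677,110,.007))
E
python3 - <<'E'
import cv2
im=cv2.imread('pics/scene6.png')[185:250,185:250]
cv2.imwrite('pics/m7.png',cv2.resize(im,(520,520),interpolation=cv2.INTER_CUBIC))
E
```

```text
1 0.084 [155.65728953 186.73404141]
1 0.102 [152.83695157 174.24459613]
-1 0.084 [189.44630047 206.28181316]
-1 0.102 [186.9726496 193.7622915]
[0.6633 0.3015] [0.5888 0.2917] [0.6182 0.062 ] [0.595  0.2889] [0.6246 0.0557] [0.7014 0.0622]
```

View pics/m7.png

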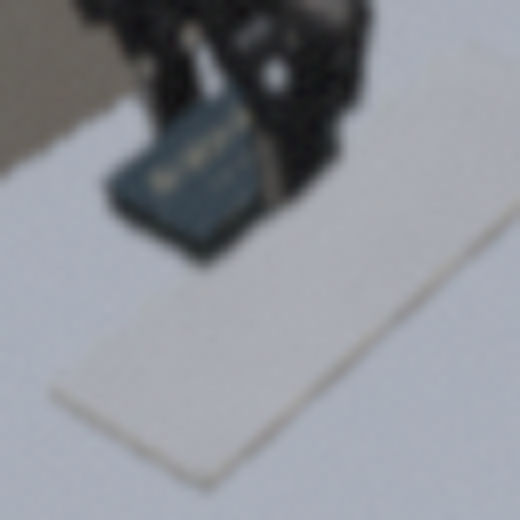

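The tin sits level in the fingers and within about half a pixel of the projection, so averaging the two cameras is sound. The placing target is (0.639, 0.2275).

```bash
python3 -m crank '{"xyz":[[0.1,-0.35,0],[0,0,2],[0,0,2],[0,0,1.5],[0,0,0.8]],"angular":[[0,0,0],[0,0,0],[0,0,0],[0,0,0],[0,0,0]]}' | head -2
python3 -m crank '{"xyz":[[0,0,0.5],[0,0,0.3],[0,0,0],[0,0,0],[0,0,0]],"angular":[[0,0,0],[0,0,0],[0,0,0],[0,0,0],[0,0,0]]}' | sed -n 2,4p
python3 -c "
from h import *
go(.639,.2275,.012,7.3)"
```

```text
time_s: 19.45
position: [0.6392, 0.2278, 0.0244]
position: [0.6412, 0.2286, 0.0194]
eef_rot: [-0.001, 0.751, -0.661, 0.0]
contact_force: [-0.2, 0.5, -1.5]
t 19.87 pos [0.6412 0.2286 0.0194] ya -172.7 tilt 0.1 turn [-0.1  0.   0. ] shift [0.08 0.23 0.74] w 0.55 q [ 0.58  0.67 -0.07  0.   -0.82 -0.45]
```

```bash
python3 -m crank '{"xyz":[[0,0.2,0.3],[0,0,0.3],[0,0,0],[0,0,0],[0,0,0]],"angular":[[0,0,0],[0,0,0],[0,0,0],[0,0,0],[0,0,0]]}' | sed -n 2,4p
python3 -m crank '{"xyz":[[0,0,0],[0,0,0],[0,0,0],[0,0,0],[0,0,0]],"angular":[[0,0,0],[0,0,0],[0,0,0],[0,0,0],[0,0,0]]}' 6 30
python3 -m crank '{"xyz":[[0,0,-2],[0,0,-3],[0,0,-3],[0,0,-3],[0,0,-2]],"angular":[[0,0,0],[0,0,0],[0,0,0],[0,0,0],[0,0,0]]}' | sed -n 2,4p
python3 -c "
from h import *
go(.428,-.189,.12,0)"
```

```text
position: [0.6385, 0.228, 0.0123]
eef_rot: [0.0, 0.751, -0.661, -0.0]
contact_force: [-0.3, 0.0, -1.1]
time_s: 20.7
position: [0.6386, 0.228, 0.0124]
eef_rot: [-0.0, 0.751, -0.661, 0.0]
contact_force: [0.6, -1.4, 0.1]
gripper_width: 0.703
gripper_force: 0.0
position: [0.6396, 0.2283, 0.146]
eef_rot: [-0.002, 0.751, -0.661, 0.001]
contact_force: [0.7, -0.1, -0.6]
t 21.12 pos [0.6396 0.2283 0.146 ] ya -172.7 tilt 0.3 turn [-0.2  0.1  7.3] shift [41.73 21.16  2.6 ] w 0.7 q [ 0.58  0.54  0.04  0.   -1.07 -0.45]
```

```bash
python3 -m crank '{"xyz":[[3.2,2.2,0],[3.2,2.2,0],[3.2,2.2,0],[3.2,2.2,0],[3.2,2.2,0]],"angular":[[0,0,0],[0,0,0],[0,0,0],[0,0,0],[0,0,0]]}' 8.5| head -2
python3 -m crank '{"xyz":[[3.2,2.2,0],[3.2,2.2,0],[3.2,2.2,0],[3.2,2.2,0],[3.2,2.2,0]],"angular":[[0,0,0],[0,0,0],[0,0,0],[0,0,0],[0,0,0]]}' | head -2
python3 -m crank '{"xyz":[[3.2,2.2,0],[3.2,2.2,0],[0,0,1],[0,0,1],[0,0,1]],"angular":[[0,0,0],[0,0,0],[0,0,0],[0,0,0],[0,0,0]]}' | head -2
python3 - <<'E'
from h import *
go(.428,-.189,.012)
grab('scene','scene7');grab('top','top7')
a=cv2.imread('pics/scene7.png')[110:290,170:370];b=cv2.imread('pics/top7.png')[140:290,190:390]
a=cv2.resize(a,(400,360),interpolation=cv2.INTER_CUBIC);b=cv2.resize(b,(400,300),interpolation=cv2.INTER_CUBIC)
b=cv2.copyMakeBorder(b,0,60,0,0,cv2.BORDER_CONSTANT);cv2.imwrite('pics/m8.png',np.hstack([a,b]))
E
```

```text
time_s: 21.53
position: [0.5486, 0.0539, 0.1426]
time_s: 21.95
position: [0.4598, -0.1187, 0.1427]
time_s: 22.37
position: [0.4251, -0.1874, 0.1125]
t 22.37 pos [ 0.4251 -0.1874  0.1125] ya -172.8 tilt 0.1 turn [-0.1 -0.  -0. ] shift [ 0.19 -0.27 10.05] w 0.99 q [-0.06  0.25 -0.54  0.   -0.78  0.19]
```

View pics/m8.png

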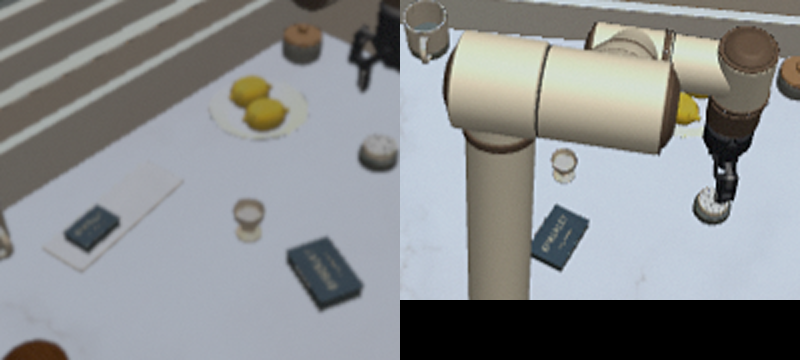

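The tin lies on the tray's left half (scene half, (92,229)) and both lemons in the dish. The gripper is above the timer. I'll descend.

```bash
python3 -m crank '{"xyz":[[0.2,-0.3,2],[0,0,3],[0,0,3],[0,0,1.5],[0,0,0.5]],"angular":[[0,0,0],[0,0,0],[0,0,0],[0,0,0],[0,0,0]]}' | sed -n 2,4p
python3 -m crank '{"xyz":[[0,0,0.5],[0,0,0],[0,0,0],[0,0,0],[0,0,0]],"angular":[[0,0,0],[0,0,0],[0,0,0],[0,0,0],[0,0,0]]}' | sed -n 2,4p
python3 -m crank '{"xyz":[[0,0,0],[0,0,0],[0,0,0],[0,0,0],[0,0,0]],"angular":[[0,0,0],[0,0,0],[0,0,0],[0,0,0],[0,0,0]]}' 5.5 30 | tail -3
python3 -m crank '{"xyz":[[0,0,0],[0,0,0],[0,0,0],[0,0,0],[0,0,0]],"angular":[[0,0,0],[0,0,0],[0,0,0],[0,0,0],[0,0,0]]}' | tail -3
python3 -c "
from h import *
go(.6505,.137,.1,7.3)"
```

```text
position: [0.4275, -0.1877, 0.0105]
eef_rot: [0.001, 0.751, -0.661, -0.002]
contact_force: [0.0, 0.1, 0.8]
position: [0.4295, -0.1881, 0.0084]
eef_rot: [-0.001, 0.751, -0.661, 0.001]
contact_force: [-0.7, 0.3, 0.4]
contact_force: [-0.5, -0.0, 6.0]
gripper_width: 0.74
gripper_force: 31.4
contact_force: [-0.5, 1.5, 6.5]
gripper_width: 0.747
gripper_force: 31.4
t 24.13 pos [ 0.4298 -0.1881  0.0084] ya -172.7 tilt 0.2 turn [-0.1 -0.   0. ] shift [-29.44 -26.03  -9.16] w 0.75 q [-0.06  0.43 -0.63  0.   -0.51  0.19]
```

```bash
python3 -m crank '{"xyz":[[0,0,-2],[0,0,-3],[0,0,-3],[0,0,-1],[-2.45,-2.2,0]],"angular":[[0,0,0],[0,0,0],[0,0,0],[0,0,0],[0,0,0]]}' | tail -2
python3 -m crank '{"xyz":[[-2.45,-2.2,0],[-2.45,-2.2,0],[-2.45,-2.2,0],[-2.45,-2.2,0],[-2.45,-2.2,0]],"angular":[[0,0,0],[0,0,0],[0,0,0],[0,0,0],[0,0,0]]}' | head -2
python3 -m crank '{"xyz":[[-2.45,-2.2,0],[-2.45,-2.2,0],[-2.45,-2.2,0],[-2.45,-2.2,0],[-2.45,-2.2,0]],"angular":[[0,0,0],[0,0,0],[0,0,0],[0,0,0],[0,0,0]]}' | head -2
python3 -m crank '{"xyz":[[-2.45,-1.8,0],[0,0,1],[0,0,0],[0,0,0],[0,0,0]],"angular":[[0,0,0],[0,0,0],[0,0,0],[0,0,0],[0,0,0]]}' | head -2
python3 - <<'E'
from h import *
go(.6505,.137,.016,7.3)
grab('scene','scene8');grab('top','top8')
a=cv2.imread('pics/scene8.png')[150:270,160:280];b=cv2.imread('pics/top8.png')[140:260,190:310]
a=cv2.resize(a,(400,400),interpolation=cv2.INTER_CUBIC);b=cv2.resize(b,(400,400),interpolation=cv2.INTER_CUBIC)
cv2.imwrite('pics/m9.png',np.hstack([a,b]))
E
```

```text
gripper_width: 0.739
gripper_force: 34.3
time_s: 24.97
position: [0.541, -0.0241, 0.0972]
time_s: 25.38
position: [0.6346, 0.1113, 0.0969]
time_s: 25.8
position: [0.6485, 0.1356, 0.0871]
t 25.8 pos [0.6485 0.1356 0.0871] ya -172.8 tilt 0.1 turn [ 0.1 -0.  -0.1] shift [-0.11 -0.22  7.11] w 0.74 q [ 0.45  0.57 -0.07 -0.   -0.93 -0.32]
```

View pics/m9.png

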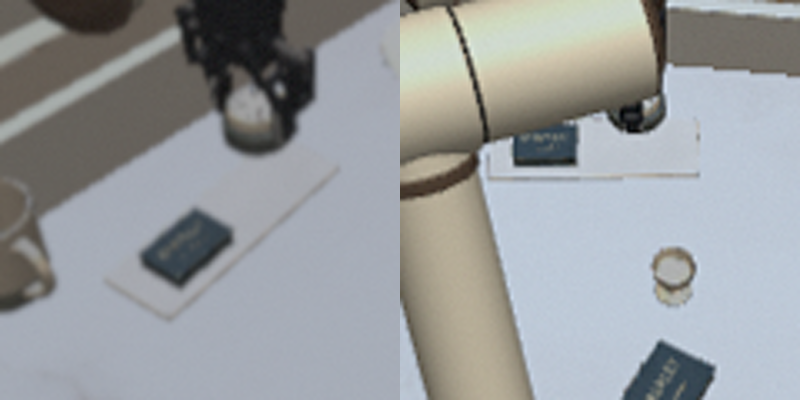

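The tin is centred across the tray (front margin about 11 crop px in the top half, as expected for 15.5 mm). The timer hangs over the right half, upright. I'll lower it.

```bash
python3 -m crank '{"xyz":[[-0.1,-0.1,2],[0,0,2],[0,0,1.2],[0,0,0.8],[0,0,0.3]],"angular":[[0,0,0],[0,0,0],[0,0,0],[0,0,0],[0,0,0]]}' | sed -n 2,4p
python3 -m crank '{"xyz":[[0,0,0.2],[0,0,0],[0,0,0],[0,0,0],[0,0,0]],"angular":[[0,0,0],[0,0,0],[0,0,0],[0,0,0],[0,0,0]]}' | sed -n 2,4p
python3 -c "
from h import *
go(.6505,.137,.0155,7.3)"
```

```text
position: [0.6494, 0.1369, 0.0231]
eef_rot: [0.001, 0.75, -0.661, -0.0]
contact_force: [-0.2, 1.3, -0.6]
position: [0.6505, 0.1379, 0.0231]
eef_rot: [-0.001, 0.751, -0.661, 0.0]
contact_force: [-1.1, 0.3, -1.8]
t 26.73 pos [0.6505 0.1379 0.0231] ya -172.7 tilt 0.1 turn [-0.1  0.  -0. ] shift [0.09 0.02 0.76] w 0.74 q [ 0.45  0.65 -0.12  0.   -0.81 -0.32]
```

```bash
python3 -m crank '{"xyz":[[0,0,0.3],[0,0,0.3],[0,0,0.1],[0,0,0],[0,0,0]],"angular":[[0,0,0],[0,0,0],[0,0,0],[0,0,0],[0,0,0]]}' | sed -n 2,4p
python3 -m crank '{"xyz":[[0,0,0],[0,0,0],[0,0,0],[0,0,0],[0,0,0]],"angular":[[0,0,0],[0,0,0],[0,0,0],[0,0,0],[0,0,0]]}' 8 30
python3 -m crank '{"xyz":[[0,0,-2],[0,0,-3],[0,0,-3],[0,0,-3],[0,0,-2]],"angular":[[0,0,0],[0,0,0],[0,0,0],[0,0,0],[0,0,0]]}' | sed -n 2,4p
python3 -c "
from h import *
go(.471,.070,.12)"
```

```text
position: [0.6501, 0.1378, 0.0157]
eef_rot: [-0.0, 0.751, -0.661, 0.0]
contact_force: [-2.1, -0.2, 2.6]
time_s: 27.57
position: [0.6501, 0.1377, 0.0152]
eef_rot: [0.0, 0.751, -0.661, -0.0]
contact_force: [-0.8, 0.4, 0.1]
gripper_width: 0.937
gripper_force: 0.0
position: [0.6513, 0.1379, 0.1488]
eef_rot: [-0.002, 0.751, -0.661, 0.001]
contact_force: [0.8, 0.0, -0.0]
t 27.98 pos [0.6513 0.1379 0.1488] ya -172.7 tilt 0.2 turn [-0.2  0.   0. ] shift [ 4.44 18.75  2.88] w 0.93 q [ 0.45  0.51  0.    0.   -1.05 -0.32]
```

```bash
python3 -m crank '{"xyz":[[0.9,3.7,0],[0.9,3.7,0],[0.9,3.7,0],[0.9,3.7,0],[0.9,3.7,0]],"angular":[[0,0,0],[0,0,0],[0,0,0],[0,0,0],[0,0,0]]}' 8.5| head -2
python3 -m crank '{"xyz":[[0,0,2],[0,0,2],[0,0,2],[0,0,0],[0,0,0]],"angular":[[0,0,0],[0,0,0],[0,0,0],[0,0,0],[0,0,0]]}' | head -2
python3 - <<'E'
from h import *
go(.472,.071,.022)
grab('scene','scene9');grab('top','top9')
a=cv2.imread('pics/scene9.png')[140:260,170:290];b=cv2.imread('pics/top9.png')[140:260,190:310]
a=cv2.resize(a,(400,400),interpolation=cv2.INTER_CUBIC);b=cv2.resize(b,(400,400),interpolation=cv2.INTER_CUBIC)
cv2.imwrite('pics/m10.png',np.hstack([a,b]))
for q in((.472,.071,.05),(.4725+.0235,.071,.05)): print((w2px('scene',q)-[170,140])*400/120,(w2px('top',q)-[190,140])*400/120+[400,0])
E
```

```text
time_s: 28.4
position: [0.4706, 0.0688, 0.1452]
time_s: 28.82
position: [0.472, 0.0693, 0.085]
t 28.82 pos [0.472  0.0693 0.085 ] ya -172.7 tilt 0.1 turn [ 0.1 -0.1  0. ] shift [-0.17 -0.02  6.3 ] w 1.0 q [ 0.49  0.31 -0.54  0.   -0.72 -0.36]
[414.99068707 247.28687722] [670.5934882  267.77571749]
[394.54428061 233.94833208] [673.08574057 248.5905697 ]
```

View pics/m10.png

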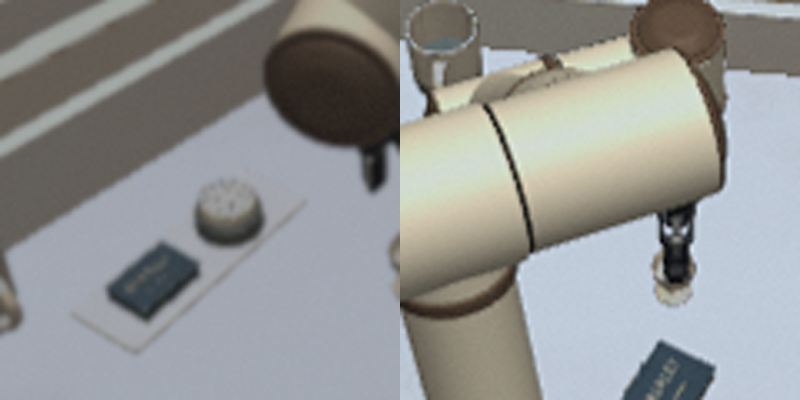

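The timer sits on the tray beside the tin (scene half, (228,212)). The top half shows the near finger over the cup at (678,262). I'll descend and close in steps.

```bash
python3 -m crank '{"xyz":[[-0.1,0,2],[0,0,2],[0,0,1.4],[0,0,0.6],[0,0,0]],"angular":[[0,0,0],[0,0,0],[0,0,0],[0,0,0],[0,0,0]]}' | sed -n 2,4p
python3 -m crank '{"xyz":[[0,0,0],[0,0,0],[0,0,0],[0,0,0],[0,0,0]],"angular":[[0,0,0],[0,0,0],[0,0,0],[0,0,0],[0,0,0]]}' 5.8 20 | sed -n 2,6p
python3 - <<'E'
from h import *
go(.472,.071,.024)
grab('scene','scene10');grab('top','top10')
a=cv2.imread('pics/scene10.png')[170:250,260:340];b=cv2.imread('pics/top10.png')[190:250,240:300]
a=cv2.resize(a,(400,400),interpolation=cv2.INTER_CUBIC);b=cv2.resize(b,(400,400),interpolation=cv2.INTER_CUBIC)
cv2.imwrite('pics/m11.png',np.hstack([a,b]))
E
```

```text
position: [0.4722, 0.0706, 0.025]
eef_rot: [0.001, 0.751, -0.661, -0.0]
contact_force: [0.3, -0.1, -0.6]
position: [0.4725, 0.0707, 0.0259]
eef_rot: [-0.001, 0.751, -0.661, 0.0]
contact_force: [-0.1, -1.1, 0.3]
gripper_width: 0.681
gripper_force: 0.0
t 29.75 pos [0.4725 0.0707 0.0259] ya -172.7 tilt 0.1 turn [-0.1  0.   0. ] shift [-0.03  0.05  0.19] w 0.68 q [ 0.49  0.41 -0.6   0.   -0.57 -0.36]
```

View pics/m11.png

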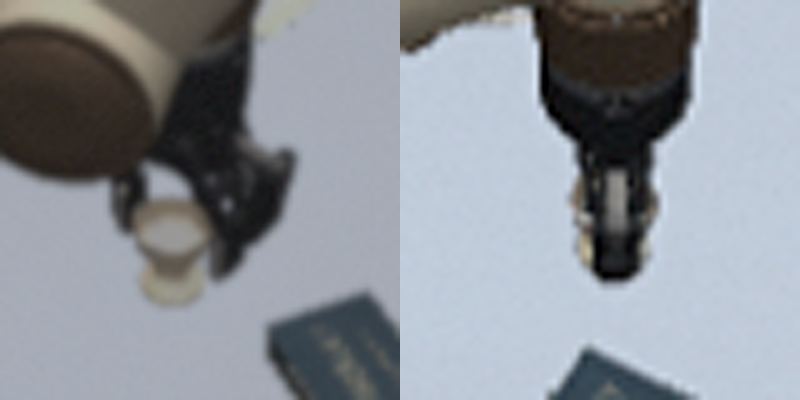

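The cup stands upright between the fingers, centred in both views (scene half (172,228), top half x≈615). That view put me at 15 pictures, one over the allowed 14, so I'll view no more and rely on state readings and numerical image code.

```bash
python3 -m crank '{"xyz":[[0,0,0],[0,0,0],[0,0,0],[0,0,0],[0,0,0]],"angular":[[0,0,0],[0,0,0],[0,0,0],[0,0,0],[0,0,0]]}' 5.2 20 | sed -n 4,6p
python3 -m crank '{"xyz":[[0,0,0],[0,0,0],[0,0,0],[0,0,0],[0,0,0]],"angular":[[0,0,0],[0,0,0],[0,0,0],[0,0,0],[0,0,0]]}' 4.8 20 | sed -n 4,6p
python3 -m crank '{"xyz":[[0,0,0],[0,0,0],[0,0,0],[0,0,0],[0,0,0]],"angular":[[0,0,0],[0,0,0],[0,0,0],[0,0,0],[0,0,0]]}' 4.5 20 | sed -n 4,6p
python3 -m crank '{"xyz":[[0,0,0],[0,0,0],[0,0,0],[0,0,0],[0,0,0]],"angular":[[0,0,0],[0,0,0],[0,0,0],[0,0,0],[0,0,0]]}' 3.8 20 | sed -n 4,6p
python3 -m crank '{"xyz":[[0,0,0],[0,0,0],[0,0,0],[0,0,0],[0,0,0]],"angular":[[0,0,0],[0,0,0],[0,0,0],[0,0,0],[0,0,0]]}' 3.8 25 | sed -n 2,6p
python3 -c "
from h import *
go(.504,.435,.1)"
```

```text
contact_force: [0.1, 0.4, 0.2]
gripper_width: 0.607
gripper_force: 0.2
contact_force: [0.7, -0.5, 0.1]
gripper_width: 0.563
gripper_force: 0.3
contact_force: [1.2, 0.0, 2.7]
gripper_width: 0.53
gripper_force: 9.0
contact_force: [1.2, -0.4, 5.0]
gripper_width: 0.521
gripper_force: 19.9
position: [0.4724, 0.0707, 0.0255]
eef_rot: [-0.0, 0.751, -0.661, 0.0]
contact_force: [1.0, 0.0, 5.5]
gripper_width: 0.516
gripper_force: 24.7
t 31.93 pos [0.4724 0.0707 0.0255] ya -172.7 tilt 0.0 turn [-0.  0.  0.] shift [-35.74  -7.76  -7.45] w 0.52 q [ 0.49  0.41 -0.6   0.   -0.57 -0.36]
```

```bash
python3 -m crank '{"xyz":[[0,0,-1],[0,0,-1.5],[0,0,-1.5],[0,0,-1.5],[0,0,-1]],"angular":[[0,0,0],[0,0,0],[0,0,0],[0,0,0],[0,0,0]]}' | sed -n 2,6p
python3 - <<'E'
from h import *
import glob
def blob(f,roi):
    im=cv2.imread(f'pics/{f}.png');x0,x1,y0,y1=roi
    c=im[y0:y1,x0:x1].astype(int); m=((c[...,2]-c[...,0]>25)|(c.sum(2)<180)).astype(np.uint8)
    n,l,s,ce=cv2.connectedComponentsWithStats(m); k=1+np.argmax(s[1:,4])
    cn=max(cv2.findContours((l==k).astype(np.uint8),0,1)[0],key=cv2.contourArea)
    e=cv2.fitEllipse(cn); print(f,s[k],ce[k]+[x0,y0],e); return ce[k]+[x0,y0]
s=blob('scene0',(160,215,270,320)); t=blob('top0',(150,195,190,228))
print(px2w('scene',*s,.008),px2w('top',*t,.008))
# lower check: tin-held bias of the scene camera
go(.504,.435,.09)
E
```

```text
position: [0.4714, 0.0704, 0.0905]
eef_rot: [0.001, 0.75, -0.661, -0.0]
contact_force: [-0.5, -0.1, -1.4]
gripper_width: 0.515
gripper_force: 25.7
scene0 [ 10  11  34  29 770] [186.29350649 295.0038961 ] ((26.29279327392578, 25.01563262939453), (26.94183349609375, 34.36912536621094), 66.12008666992188)
top0 [ 11   9  24  20 385] [172.34805195 208.48831169] ((22.34731674194336, 18.50400733947754), (19.14225959777832, 23.61073112487793), 76.12797546386719)
[0.50383477 0.43725714 0.008     ] [0.50832673 0.43516875 0.008     ]
t 32.35 pos [0.4714 0.0704 0.0905] ya -172.7 tilt 0.1 turn [ 0.1  0.  -0. ] shift [-35.76  -7.84   0.05] w 0.51 q [ 0.49  0.3  -0.54 -0.   -0.74 -0.36]
```

```bash
python3 -m crank '{"xyz":[[-1.5,-0.3,0],[-3,-0.7,0],[-3,-0.7,0],[-3,-0.7,0],[-3,-0.7,0]],"angular":[[0,0,0],[0,0,0],[0,0,0],[0,0,0],[0,0,0]]}' | head -2
python3 -m crank '{"xyz":[[-3,-0.7,0],[-3,-0.7,0],[-3,-0.7,0],[-3,-0.7,0],[-3,-0.7,0]],"angular":[[0,0,0],[0,0,0],[0,0,0],[0,0,0],[0,0,0]]}' | head -2
python3 -m crank '{"xyz":[[-3,-0.6,0],[-2,-0.4,0],[-1,-0.2,0],[0,0,0],[0,0,0]],"angular":[[0,0,0],[0,0,0],[0,0,0],[0,0,0],[0,0,0]]}' | head -2
python3 -c "
from h import *
go(.505,.4355,.0375)"
```

```text
time_s: 32.77
position: [0.4845, 0.209, 0.0892]
time_s: 33.18
position: [0.5002, 0.3623, 0.0887]
time_s: 33.6
position: [0.5048, 0.4216, 0.089]
t 33.6 pos [0.5048 0.4216 0.089 ] ya -172.7 tilt 0.2 turn [ 0.2 -0.1  0. ] shift [-1.38 -0.19  5.15] w 0.52 q [ 0.94  0.56 -0.08 -0.   -0.93 -0.81]
```

```bash
python3 -m crank '{"xyz":[[-1.4,-0.1,0],[0,0,1],[0,0,1.5],[0,0,1],[0,0,0.5]],"angular":[[0,0,0],[0,0,0],[0,0,0],[0,0,0],[0,0,0]]}' | head -2
python3 -m crank '{"xyz":[[0,0,0.3],[0,0,0.2],[0,0,0],[0,0,0],[0,0,0]],"angular":[[0,0,0],[0,0,0],[0,0,0],[0,0,0],[0,0,0]]}' | sed -n 2,6p
python3 -c "
from h import *
go(.505,.4355,.0375)"
```

```text
time_s: 34.02
position: [0.5041, 0.4348, 0.0479]
position: [0.5053, 0.437, 0.046]
eef_rot: [-0.001, 0.751, -0.661, -0.0]
contact_force: [0.2, 0.7, -1.1]
gripper_width: 0.518
gripper_force: 25.7
t 34.43 pos [0.5053 0.437  0.046 ] ya -172.7 tilt 0.1 turn [-0.1  0.   0. ] shift [0.15 0.05 0.85] w 0.52 q [ 0.95  0.62 -0.09  0.   -0.86 -0.83]
```

```bash
python3 -m crank '{"xyz":[[0,0,0.3],[0,0,0.2],[0,0,0.2],[0,0,0],[0,0,0]],"angular":[[0,0,0],[0,0,0],[0,0,0],[0,0,0],[0,0,0]]}' | sed -n 2,4p
python3 -m crank '{"xyz":[[0,0,0.1],[0,0,0],[0,0,0],[0,0,0],[0,0,0]],"angular":[[0,0,0],[0,0,0],[0,0,0],[0,0,0],[0,0,0]]}' | sed -n 2,4p
python3 -c "
from h import *
go(.505,.4355,.0375)"
```

```text
position: [0.5049, 0.4366, 0.0381]
eef_rot: [0.0, 0.751, -0.661, 0.0]
contact_force: [0.7, 0.1, -1.8]
position: [0.5051, 0.4369, 0.0376]
eef_rot: [-0.0, 0.751, -0.661, 0.0]
contact_force: [-1.3, -0.3, 0.8]
t 35.27 pos [0.5051 0.4369 0.0376] ya -172.7 tilt 0.0 turn [-0.  0.  0.] shift [0.14 0.03 0.01] w 0.52 q [ 0.95  0.63 -0.1   0.   -0.84 -0.83]
```

```bash
python3 -m crank '{"xyz":[[0,0,0.05],[0,0,0],[0,0,0],[0,0,0],[0,0,0]],"angular":[[0,0,0],[0,0,0],[0,0,0],[0,0,0],[0,0,0]]}' 4.7 | sed -n 2,6p
python3 -m crank '{"xyz":[[0,0,0],[0,0,0],[0,0,0],[0,0,0],[0,0,0]],"angular":[[0,0,0],[0,0,0],[0,0,0],[0,0,0],[0,0,0]]}' 5.4 | sed -n 4,6p
python3 -m crank '{"xyz":[[0,0,0],[0,0,0],[0,0,0],[0,0,0],[0,0,0]],"angular":[[0,0,0],[0,0,0],[0,0,0],[0,0,0],[0,0,0]]}' 8 | sed -n 4,6p
python3 -m crank '{"xyz":[[0,0,-0.5],[0,0,-1],[0,0,-2],[0,0,-3],[0,0,-3]],"angular":[[0,0,0],[0,0,0],[0,0,0],[0,0,0],[0,0,0]]}' | sed -n 2,6p
python3 -m crank '{"xyz":[[0,0,-3],[0,0,-3],[0,0,-2],[0,0,0],[0,0,0]],"angular":[[0,0,0],[0,0,0],[0,0,0],[0,0,0],[0,0,0]]}' | sed -n 2,6p
python3 -c "
from h import *
go(.238,-.578,.23,-68)"
```

```text
position: [0.5051, 0.4368, 0.0369]
eef_rot: [-0.0, 0.751, -0.661, 0.0]
contact_force: [1.1, 0.1, -0.0]
gripper_width: 0.553
gripper_force: 0.3
contact_force: [0.0, 0.7, 0.6]
gripper_width: 0.635
gripper_force: 0.0
contact_force: [-0.8, -0.1, 0.2]
gripper_width: 0.935
gripper_force: 0.0
position: [0.5048, 0.4363, 0.1331]
eef_rot: [0.001, 0.751, -0.661, 0.0]
contact_force: [0.4, 0.6, 0.8]
gripper_width: 0.934
gripper_force: 0.0
position: [0.5053, 0.4372, 0.2147]
eef_rot: [-0.002, 0.751, -0.661, -0.0]
contact_force: [0.3, 0.8, -0.6]
gripper_width: 0.935
gripper_force: 0.0
t 37.35 pos [0.5053 0.4372 0.2147] ya -172.7 tilt 0.3 turn [-0.   0.3 75.3] shift [ 62.82 -84.12  -1.53] w 0.93 q [ 0.95  0.47  0.1  -0.   -1.2  -0.83]
```

```bash
python3 -m crank '{"xyz":[[3.5,0,0],[3.5,0,0],[3.5,0,0],[3.5,0,0],[3.5,0,0]],"angular":[[0,0,0],[0,0,0],[0,0,0],[0,0,0],[0,0,0]]}' | head -2
python3 -m crank '{"xyz":[[3.5,0,0],[3.5,0,0],[3.5,0,0],[3.5,0,0],[3.5,0,0]],"angular":[[0,0,0],[0,0,0],[0,0,0],[0,0,0],[0,0,0]]}' | head -2
python3 -m crank '{"xyz":[[3.5,0,0],[3.5,0,0],[3.5,0,0],[3.5,0,0],[3.5,0,0]],"angular":[[0,0,0],[0,0,0],[0,0,0],[0,0,0],[0,0,0]]}' | head -2
python3 -m crank '{"xyz":[[3.5,1,0],[3.5,1,0],[3.5,1,0],[0,0,0],[0,0,0]],"angular":[[0,0,0],[0,0,0],[0,0,0],[0,0,0],[0,0,0]]}' | head -2
cat > chk.py <<'E'
from h import *
for n in('scene','top'): grab(n,n+'F')
def cyl(cx,cy,parts):
    t=np.linspace(0,2*np.pi,60);return np.array([[cx+d/2*np.cos(a),cy+d/2*np.sin(a),z] for d,z in parts for a in t])
def box(cx,cy,a,z0,z1,sx,sy):
    c,s=np.cos(a),np.sin(a);return np.array([[cx+c*u*sx/2-s*v*sy/2,cy+s*u*sx/2+c*v*sy/2,z] for u in(-1,1) for v in(-1,1) for z in(z0,z1)])
a=np.radians(7.3)
M={'tin':box(.6385,.228,a,.007,.025,.049,.072),'timer':cyl(.6505,.1377,[(.065,.007),(.065,.029),(.055,.044)]),'cup':cyl(.505,.4365,[(.038,.012),(.047,.062)]),'tray':box(.6445,.180,a,0,.007,.08,.235)}
for n in('scene','top'):
    A=cv2.imread(f'pics/{n}0.png').astype(int);B=cv2.imread(f'pics/{n}F.png').astype(int)
    D=(abs(A-B).max(2)>22).astype(np.uint8)
    for k,P in M.items():
        q=np.array([w2px(n,p) for p in P]).astype(np.float32);h=cv2.convexHull(q)
        x,y,w,hh=cv2.boundingRect(h);m=np.zeros(D.shape,np.uint8)
        cv2.fillConvexPoly(m,np.round(h).astype(int),1)
        mm=cv2.moments(m,True);pc=np.array([mm['m10'],mm['m01']])/mm['m00']
        if k=='tray': continue
        win=np.zeros_like(D);win[y-5:y+hh+5,x-5:x+w+5]=1
        d=D*win
        if k in('tin','timer'):
            d=d
        c,l,s,ce=cv2.connectedComponentsWithStats(d);j=1+np.argmax(s[1:,4]) if c>1 else 0
        print(n,k,'pred',pc.round(1),(x,y,w,hh),int(m.sum()),'seen',ce[j].round(1),s[j])
E
python3 chk.py; python3 -c "
from h import *
go(.5,0,.2)"
```

```text
time_s: 37.77
position: [0.5263, 0.2611, 0.2106]
time_s: 38.18
position: [0.5484, 0.0876, 0.2108]
time_s: 38.6
position: [0.5707, -0.0857, 0.2108]
time_s: 39.02
position: [0.5538, -0.1937, 0.2105]
scene tin pred [216.2 222.7] (201, 209, 31, 27) 465 seen [215.6 224. ] [201 212  30  25 436]
scene timer pred [236.6 203.8] (225, 192, 23, 23) 432 seen [238.3 206.7] [228 197  22  18 263]
scene cup pred [183.7 286.7] (172, 274, 22, 27) 464 seen [183.5 287.4] [173 275  22  26 431]
top tin pred [234.2 183.6] (224, 176, 21, 15) 287 seen [234.8 182.5] [219 171  31  25 731]
top timer pred [258.6 182.5] (249, 172, 19, 20) 298 seen [257.7 181.5] [244 167  29  30 838]
top cup pred [170.3 203.9] (162, 195, 15, 19) 225 seen [170.6 203. ] [163 194  15  19 206]
t 39.12 pos [ 0.5547 -0.1918  0.211 ] ya -172.7 tilt 0.1 turn [ 0.1  0.  -0. ] shift [-19.71   2.99   1.1 ] w 0.94 q [-0.06  0.34 -0.12 -0.   -1.12  0.18]
```

Run:
```python
from h import *
B=cv2.imread('pics/sceneF.png');A=cv2.imread('pics/scene5.png')
for f in('scene8','sceneF','topF'):
    B=cv2.imread(f'pics/{f}.png').astype(int);m=((B[...,2]-B[...,0]>70)&(B[...,1]-B[...,0]>45)).astype(np.uint8)
    c,l,s,ce=cv2.connectedComponentsWithStats(m)
    for j in range(1,c):
        if s[j,4]>30: print(f,s[j],px2w(f.rstrip('8F'),*ce[j],.034).round(3))
A=cv2.imread('pics/scene0.png').astype(int);B=cv2.imread('pics/sceneF.png').astype(int);D=abs(A-B).max(2)>22
print('mug diff',D[200:245,138:176].sum(),'pot diff',D[120:142,308:334].sum())
# tray margin across the timer: sample along the cross axis at timer, brightness
M=cv2.imread('pics/sceneF.png')
for y0 in(.132,.1377):
  ax=np.array([np.cos(.127),np.sin(.127)])
  row=[]
  for d in range(-48,-20,2):
    p=np.array([.6505,y0])+ax*d/1000; u=w2px('scene',[*p,.007]); row.append((d,int(cv2.getRectSubPix(M,(1,1),tuple(map(float,u))).mean())))
  print(row)
```

```text
scene8 [286 149  27  25 391] [ 0.647 -0.141  0.034]
sceneF [286 149  27  25 388] [ 0.647 -0.141  0.034]
topF [325 174  24  28 368] [ 0.654 -0.149  0.034]
mug diff 0 pot diff 0
[(-48, 169), (-46, 165), (-44, 159), (-42, 152), (-40, 147), (-38, 143), (-36, 137), (-34, 123), (-32, 99), (-30, 76), (-28, 56), (-26, 47), (-24, 48), (-22, 50)]
[(-48, 168), (-46, 161), (-44, 154), (-42, 146), (-40, 141), (-38, 139), (-36, 135), (-34, 120), (-32, 101), (-30, 80), (-28, 61), (-26, 53), (-24, 49), (-22, 50)]
```

```bash
python3 -c "
from workcell import r
print(r.sign_off())"
```

```text
the job is handed in; nothing more can be done
None
```

I handed the job in at about 39 s: both lemons in the dish, the tin and timer centred side by side on the tray, the egg cup upright mid-trivet, mug and salt pot unmoved; the last checks were by image code only, as I had viewed 15 pictures against the limit of 14.

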